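Turn a rapid test panel face up against the tip-up stop

TASK

The white test panel lies face down in front of the low steel stop. With your fingertips push it along the worktop into the stop until it rides up and stays leaning there by itself with nothing touching it, then push its top edge from behind so that it falls over towards the robot and lies flat on the worktop, face up, close in front of the stop and centred on it to within about 3 cm. Never pick the panel up or carry it, and leave the bottle, vial and carton beside it where they stand.

Things in the scene. Friction and masses are not known exactly. Their poses are not given: they have to be found in the camera images.
- test_panel: test panel: flat rigid white plate 80 (its x) x 84 (y) x 10 mm (z), 50 to 100 g, loose. One broad side, the face, has three windows and three round wells; the other, the back, is plain with two fine grooves. Origin: middle of the face. z points out of the back: up at the start (face down), down when done. At the start x points to the stop within 15 degrees and the gap to its toe is 10 to 55 mm
- panel_center (a point): middle of the panel, half its thickness (5 mm) from each broad side; 5 mm above the worktop when the panel lies flat
- panel_near_edge (a point): middle of the panel's -x edge face (10 mm high), 40 mm from its middle: the edge towards the robot at the start, the one to push; it becomes the bottom edge of the standing panel
- panel_far_edge (a point): middle of the panel's +x edge face, 40 mm from its middle: the edge that rides up the stop and becomes the top edge, 67 to 72 mm up, some 25 mm above the lip and 10 to 15 mm beyond it when it leans there
- tip_stop: tip-up stop: bent strip of polished, slippery steel screwed to the worktop, 110 mm long along its y: a steep front face towards the robot, a rounded lip on top, an upright leg behind. Origin on the worktop straight under the lip, midway along; x points away from the robot, square to the stop (turned up to 25 degrees from straight ahead), z up. Behind (x = 4 to 35 mm) only a flat foot with screws, 6 mm high
- stop_toe (a point): foot of the stop's front face, on the worktop, midway along, 24 mm nearer the robot than the lip; the face rises from here at 62 degrees. With its bottom edge pushed up to here the panel stays leaning on the face, 57 to 62 degrees from flat; left 10 mm or more short of here it may slide down again
- stop_lip (a point): top of the stop's front face, a rounded lip 45 mm above the worktop, midway along; the leaning panel rests on it and stands out past it
- oil_bottle: bystander: small brown dropper bottle, 25 mm wide, 62 mm high, standing beyond the stop's left end; origin under its middle, z up
- coverslip_box: bystander: small white carton 42 x 60 x 30 mm high, behind the stop; origin under its middle, z up
- strip_vial: bystander: white round vial with a wide cap, 46 mm wide, 98 mm high, behind the stop; origin under its middle, z up

How it is judged (in metres and radians):
On the way:
1. the panel stands leaning on the stop by itself, tipped up between 35 and 83 degrees, still, with the robot not touching it (angle between test_panel's own z axis and vertical between 0.6 and 1.45 rad and contact force between test_panel and tip_stop above 0.02 N and contact force between each of the arm, the fingers and test_panel below 0.02 N and linear speed of test_panel below 0.02 m/s and angular speed of test_panel below 0.2 rad/s), for 0.2 s.
At the end, for the whole second after the job is handed in: the panel lies still and flat on the worktop (within about 6 degrees, its middle under 10 mm up), face up, on the robot's side of the stop: its middle 30 to 130 mm in front of the lip and within 35 mm to either side of the stop's middle (angle between test_panel's own z axis and vertical above 3.04 rad and height (world z) of panel_center below 0.01 m and x of panel_center in the frame of tip_stop between -0.13 and -0.03 m and y of panel_center in the frame of tip_stop between -0.035 and 0.035 m and linear speed of test_panel below 0.02 m/s and angular speed of test_panel below 0.2 rad/s); the robot touches nothing.
It fails at once if the panel is lifted off the worktop: its middle above 68 mm, or above 35 mm while it is within about 17 degrees of flat (height (world z) of panel_center above 0.068 m or (height (world z) of panel_center above 0.035 m and (angle between test_panel's own z axis and vertical below 0.3 rad or angle between test_panel's own z axis and vertical above 2.84 rad))).
It fails at once if the dropper bottle is shoved out of its place (more than 25 mm) or knocked over (distance of oil_bottle from where it was at the start of the episode above 0.025 m or angle between oil_bottle's own z axis and vertical above 0.5 rad).
It fails at once if the carton is shoved out of its place (more than 25 mm) or knocked over (distance of coverslip_box from where it was at the start of the episode above 0.025 m or angle between coverslip_box's own z axis and vertical above 0.5 rad).
It fails at once if the vial is shoved out of its place (more than 25 mm) or knocked over (distance of strip_vial from where it was at the start of the episode above 0.025 m or angle between strip_vial's own z axis and vertical above 0.5 rad).
It also fails if it takes over 54 s, if anything falls off the work surface, if the arm or the gripper's body presses on something with over 40 N, if the wrist force passes 120 N, or if a joint passes its speed limit or range.

ROBOT

A 6-joint arm with a two-finger parallel gripper is mounted at the origin on a cart in front of the work surface, level with it; the furniture and walls round the work are solid. World frame = base frame: x ahead of the robot, y to its left, z up, the work surface at z = 0. Lengths are in mm, angles in rad, forces in N, time in s.
With the tool pointing down it reaches from about 325 to 875 mm from the base axis. Payload 4.4 kg.
Tool frame: the origin (TCP) lies on the centre line of the jaws, within the pads' length; the fingertips stand ahead of it and the grasp point (between the pads) lies 6 mm ahead of it (ctrl.tcp_to_tips is the z of the fingertips in the tool frame, in mm); z points along the fingers, y is the line along which they close (so a half turn about z gives the same grasp; the last joint's range is limited). The gripper opens to 85 mm and grips with 20 to 120 N. Pads are 22 mm wide; open, the fingers measure 114 mm over their backs; the gripper's body (76 mm by 85 mm) begins 54 mm behind the grasp point. The pads swing forward as they close: fully open they stand 13 mm farther back than shut.
Start: joints at [-1.498, 0.207, 1.542, -0, 1.393, -0.15], TCP at [127.601, -560.665, 256.282] pointing down, gripper open.
Joint ranges: [-2.73, 2.73], [-0.86, 2.22], [0.23, 2.46], [-1.11, 4.25], [0.08, 2.63], [-2.82, 2.82]. Speed limits (rad/s): [2.79, 2.79, 3.14, 3.14, 3.14, 3.14].

INTERFACE

Orientations are given as a 3x3 rotation matrix whose columns are the frame's x, y, z axes.
In Python, from plant import ctrl, sensors, optics gives the robot as it stands. Calls block until the motion is done:
- ctrl.move_ptp(position, orientation): joint-space move of the TCP to a pose.
- ctrl.move_l(position, rot=None, vel=150, threshold=None): straight line of the TCP; rot=None keeps the orientation; vel is the mean speed in mm/s. With threshold (N) it stops when the force on the tool has changed by that much, and returns True; else False.
- ctrl.set_joints(angles): joint-space move.
- ctrl.gripper_to(opening, force=None): finger opening in mm; force is the grip in N (None keeps the last); returns when the fingers have stopped.
- ctrl.hold(seconds).
- ctrl.solve_ik(position, orientation): joint angles nearest the present ones, or None.
- sensors.read_state(): the state.
- optics.grab_frame(name): name is "scene" or "top" or "wrist"; returns (picture, depth): 400x640x3 uint8, red, green, blue; 400x640 float32, mm along the optical axis (not along the pixel's ray), 0 where there is no reading.
- optics.camera_params(name): a dict with "mtx" (3x3 intrinsics, pixels), "R" (3x3) and "t" (3): a world point X has camera coordinates R X + t; the wrist camera has in their place "T_tool_cam" (4x4, takes a point from camera to tool coordinates, whose origin is the TCP and whose axes are the flange's). Camera axes: x right, y down, z forward; pixel columns grow to the right and rows downward; lengths in mm; the calibration is good to about 2 mm. A picture is of the moment at which its call begins: read the wrist's pose just before it. camera_params takes no time and is no camera call.
A pose or a line that the arm cannot do raises ctrl.MotionError and nothing moves.
- ctrl.finish_job(): hands the job in; it is judged then, once.
The state is a dict: "t": time; "q": joint angles; "qvel": joint speeds; "tau": joint torques, N m; "eef_pos": TCP position; "eef_rot": TCP orientation; "force": force on the tool from outside, world axes, zero at the start; "wrist_torque": the same for the moment, N m; "grip_width": finger opening in mm; "grasp_force": force on a finger pad.
Only numpy, scipy, OpenCV 4.12 (cv2) and the standard library are available. Lean on these libraries where they do the work, as an engineer would, in place of code of your own. Each camera call takes 0.05 s, during which the arm holds its last target. There are 200 camera calls.

## Working session

There is one attempt and no reset: what is moved stays moved. The work goes in short steps, each a Python script; the robot and the scene stay as the last script left them, time stands still between calls to the robot, and variables do not carry over. Pictures are saved under pics/ and viewed, at most 10 in all, crops included, and the job is handed in when it is done.

```bash
mkdir -p pics; ls
python3 - <<'E'
from plant import ctrl,sensors,optics
import cv2,numpy as np
for n in("scene","top"):
    p,d=optics.grab_frame(n); cv2.imwrite(f"pics/{n}0.png",p[:,:,::-1]); np.save(f"pics/{n}0.npy",d)
    c=optics.camera_params(n); print(n,c["mtx"].round(1).tolist(),c["R"].round(3).tolist(),c["t"].round(1))
print(ctrl.tcp_to_tips,sensors.read_state()["t"],optics.camera_params("wrist"))
E
```

```text
pics
scene [[432.1, 0.0, 317.7], [0.0, 432.1, 200.3], [0.0, 0.0, 1.0]] [[-0.788, -0.616, 0.006], [-0.335, 0.42, -0.844], [0.517, -0.666, -0.537]] [614.2 119.4 738.3]
top [[507.6, 0.0, 323.6], [0.0, 507.6, 196.2], [0.0, 0.0, 1.0]] [[-0.133, -0.991, 0.001], [-0.968, 0.13, -0.212], [0.21, -0.029, -0.977]] [318.8 539.9 890.3]
25.0 0.1 {'mtx': array([[318.74104579,   0.        , 318.31576476],
       [  0.        , 318.74104579, 198.40357934],
       [  0.        ,   0.        ,   1.        ]]), 'T_tool_cam': array([[-5.61802906e-04, -9.58243658e-01, -2.85952403e-01,
         7.41422196e+01],
       [ 9.99999834e-01, -5.73806825e-04, -4.18113718e-05,
        -1.22458093e+00],
       [-1.24015959e-04, -2.85952379e-01,  9.58243822e-01,
        -1.17935860e+02],
       [ 0.00000000e+00,  0.00000000e+00,  0.00000000e+00,
         1.00000000e+00]])}
```

View pics/top0.png

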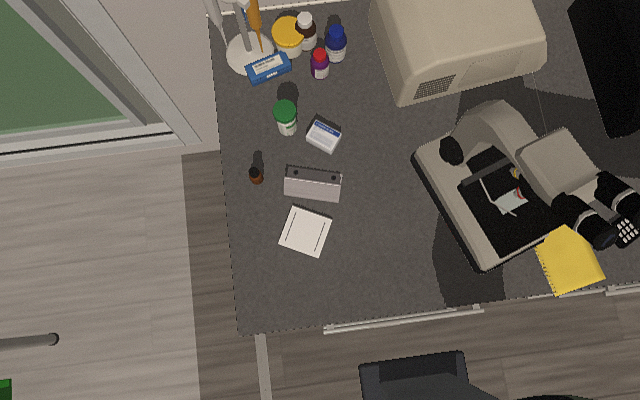

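View pics/scene0.png

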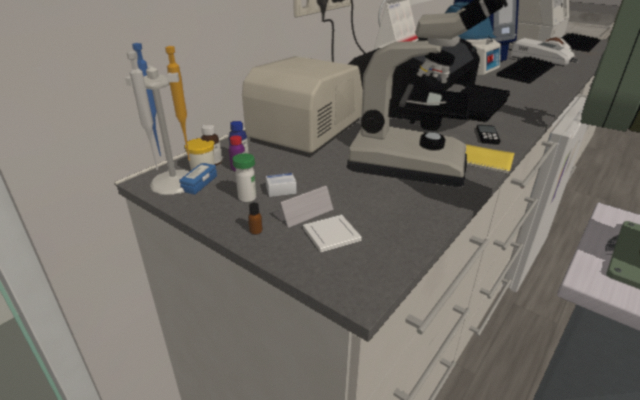

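The top view shows the panel around (305,231) and the stop's front face below its two screws, with the toe from about (284,196) to (339,202). The bottle is at (256,176), the vial at (286,118) and the carton at (323,136). Next I'll measure these.

```bash
cat > h.py <<'E'
import numpy as np,cv2
from plant import ctrl,sensors,optics
def ray(n,uv,z,pose=None):
    c=optics.camera_params(n); K=c["mtx"]
    if n=="wrist":
        T=c["T_tool_cam"]; p,Rt=pose; R=Rt@T[:3,:3]; o=p+Rt@T[:3,3]
    else: R=c["R"].T; o=-R@c["t"]
    uv=np.atleast_2d(np.asarray(uv,float)); d=np.c_[uv,np.ones(len(uv))]@np.linalg.inv(K).T@R.T
    return o+d*((z-o[2])/d[:,2])[:,None]
def pts3(n,d,pose=None):
    "world point per pixel from depth"
    c=optics.camera_params(n); K=c["mtx"]
    v,u=np.mgrid[:400,:640]; P=np.stack([(u-K[0,2])/K[0,0]*d,(v-K[1,2])/K[1,1]*d,d],-1)
    if n=="wrist":
        T=c["T_tool_cam"]; p,Rt=pose; return (P@T[:3,:3].T+T[:3,3])@Rt.T+p
    return (P-c["t"])@c["R"]
def pose():
    s=sensors.read_state(); return np.array(s["eef_pos"]),np.array(s["eef_rot"])
def comps(mask,mn=40):
    n,l,st,c=cv2.connectedComponentsWithStats(mask.astype(np.uint8)); return [(l==i,st[i],c[i]) for i in range(1,n) if st[i,4]>=mn]
E
python3 - <<'E'
from h import *
p=cv2.imread("pics/top0.png"); d=np.load("pics/top0.npy"); P=pts3("top",d)
roi=np.zeros(p.shape[:2],bool); roi[100:265,240:350]=1
g=p.min(2)
for nm,thr in(("white",165),("mid",110)):
  for m,st,c in comps((g>thr)&roi):
    r=cv2.minAreaRect(np.argwhere(m)[:,::-1].astype(np.float32)); z=np.median(P[m][:,2])
    print(nm,st.tolist(),c.round(1),"z",z.round(1)); W=ray("top",cv2.boxPoints(r),z)
    print(W.round(1).tolist(), W.mean(0).round(1))
cv2.imwrite("pics/c.png",cv2.resize(p[100:265,240:350],None,fx=3.6,fy=3.6,interpolation=cv2.INTER_CUBIC))
# stop by height, lip
m=roi&(P[...,2]>8)
for mm,st,c in comps(m): 
    Q=P[mm]; top=Q[Q[:,2]>Q[:,2].max()-5]; print("tall",st.tolist(),Q[:,2].max().round(1),top.mean(0).round(1),Q.mean(0).round(1))
E
```

```text
white [306, 124, 33, 27, 406] [322.2 137.5] z 30.2
[[707.1, 262.8, 30.2], [732.2, 245.2, 30.2], [696.4, 198.9, 30.2], [671.6, 216.6, 30.2]] [701.8 230.9  30.2]
white [278, 206, 54, 52, 1649] [304.7 231.7] z 9.7
[[507.2, 342.4, 9.7], [578.1, 307.4, 9.7], [539.4, 233.3, 9.7], [469.5, 269.3, 9.7]] [523.6 288.1   9.7]
mid [277, 119, 18, 17, 166] [285.8 128.2] z 41.0
[[741.1, 314.6, 41.0], [742.8, 280.4, 41.0], [711.7, 279.0, 41.0], [710.0, 313.0, 41.0]] [726.4 296.7  41. ]
mid [306, 120, 36, 35, 605] [322.3 138.4] z 29.5
[[702.5, 267.1, 29.5], [742.9, 238.9, 29.5], [704.1, 188.9, 29.5], [664.4, 217.4, 29.5]] [703.5 228.1  29.5]
mid [284, 177, 57, 26, 1033] [311.5 189.4] z 24.9
[[598.8, 323.2, 24.9], [634.2, 314.0, 24.9], [603.6, 207.2, 24.9], [568.5, 217.2, 24.9]] [601.3 265.4  24.9]
mid [278, 205, 54, 53, 1772] [304.9 231.5] z 9.6
[[507.0, 343.3, 9.6], [580.0, 307.2, 9.6], [540.6, 231.8, 9.6], [468.7, 268.9, 9.6]] [524.1 287.8   9.6]
tall [272, 100, 26, 36, 683] 984.3 [378.2 271.8 984.3] [733.6 295.7  83. ]
tall [306, 120, 36, 34, 715] 984.3 [378.2 271.8 984.3] [702.6 228.   32.5]
tall [249, 167, 14, 17, 186] 65.3 [642.6 369.6  62. ] [638.  367.8  44.8]
tall [284, 177, 57, 23, 860] 984.3 [378.2 271.8 984.3] [601.8 264.3  35.3]
tall [278, 206, 54, 54, 1485] 984.3 [378.2 271.8 984.3] [522.5 287.9  16.7]
```

View pics/c.png

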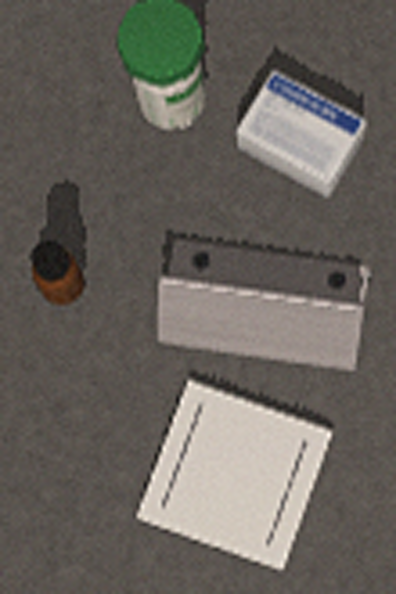

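The crop shows the lip from (161,277) to (363,304) and the toe from (159,341) to (354,369). These are crop pixels at 3.6x.

Run:
```python
from h import *
c=lambda a:np.array(a)/3.6+[240,100]
L=ray("top",c([(161,277),(363,304)]),44); T=ray("top",c([(159,341),(354,369)]),0)
print(L.round(1),L.mean(0),np.linalg.norm(L[0]-L[1])); print(T.round(1),T.mean(0),np.linalg.norm(T[0]-T[1]))
for E in(L,T):
    v=E[0]-E[1]; print("stop yaw deg",np.degrees(np.arctan2(-v[0],v[1])))
pc=ray("top",c([(188,378),(331,432),(284,569),(137,518)]),10);print(pc.round(1),pc.mean(0))
for a in((1,2),(0,3)):
    v=pc[a[0]]-pc[a[1]];print("panel yaw",np.degrees(np.arctan2(v[1],v[0])),np.linalg.norm(v))
```

```text
[[627.7 312.1  44. ]
 [598.8 207.9  44. ]] [613.28417298 260.0171372   44.        ] 108.13218293842218
[[603.4 319.4   0. ]
 [573.4 215.    0. ]] [588.4109706  267.18153173   0.        ] 108.58418424103753
stop yaw deg -15.487322574927026
stop yaw deg -15.998849286000162
[[578.5 305.7  10. ]
 [538.7 232.7  10. ]
 [469.  267.6  10. ]
 [506.4 341.9  10. ]] [523.17156489 286.96796844  10.        ]
panel yaw -26.55537189839288 77.96092438116227
panel yaw -26.6586686118635 80.69794952766703
```

Run:
```python
from h import *
P=pts3("top",np.load("pics/top0.npy")).reshape(-1,3); d=np.load("pics/top0.npy").ravel()
P=P[d>0]; r=np.hypot(P[:,0],P[:,1]); k=(P[:,0]>100)&(P[:,2]>30)&(P[:,1]<150)
for a,b in((300,400),(400,450),(450,500),(500,600),(600,700)):
    m=k&(r>a)&(r<b); print(a,b,m.sum(), P[m].max(0).round() if m.any() else "")
p,R=pose(); print(R.round(2).tolist())
def Rz(deg,s=1):
    a=np.radians(deg); x=s*np.array([np.cos(a),np.sin(a),0]); z=np.array([0,0,-1.]); return np.c_[x,np.cross(z,x),z]
for s in(1,-1):
  for pos,y in(((450,322,30),-26.6),((580,270,30),-15.8),((650,250,90),-15.8),((350,230,350),-26)):
    q=ctrl.solve_ik(pos,Rz(y,s)); print(s,pos,None if q is None else np.round(q,2))
```

```text
300 400 0 
400 450 2777 [450.  -8. 400.]
450 500 6311 [500.  10. 395.]
500 600 9301 [600.  43. 361.]
600 700 3244 [674.  58. 285.]
[[0.98, 0.22, -0.0], [0.22, -0.98, 0.0], [0.0, -0.0, -1.0]]
1 (450, 322, 30) [ 0.46  0.45  1.75 -0.    0.94  2.5 ]
1 (580, 270, 30) [ 0.3   0.59  1.52 -0.    1.03  2.15]
1 (650, 250, 90) [ 0.24  0.61  1.34 -0.    1.19  2.09]
1 (350, 230, 350) [ 0.37 -0.2   1.76 -0.    1.58  2.4 ]
-1 (450, 322, 30) [ 0.46  0.45  1.75 -0.    0.94 -0.64]
-1 (580, 270, 30) [ 0.3   0.59  1.52 -0.    1.03 -0.99]
-1 (650, 250, 90) [ 0.24  0.61  1.34 -0.    1.19 -1.05]
-1 (350, 230, 350) [ 0.37 -0.2   1.76 -0.    1.58 -0.74]
```

```bash
cat >> h.py <<'E'
def Rz(deg,s=-1):
    a=np.radians(deg); x=s*np.array([np.cos(a),np.sin(a),0]); z=np.array([0,0,-1.]); return np.c_[x,np.cross(z,x),z]
SY=-15.8; A=np.radians(SY); SX=np.array([np.cos(A),np.sin(A),0]); SYv=np.array([-SX[1],SX[0],0]); LIP=np.array([613.3,260.,0])
def S(x,y,z): return LIP+x*SX+y*SYv+[0,0,z]
def toS(P): D=np.atleast_2d(P)-LIP; return np.c_[D@SX,D@SYv,D[:,2]]
E
python3 - <<'E'
from h import *
p,R=pose()
ctrl.move_l(p+[0,0,140],vel=300)
u=np.array([p[0],p[1],0])/np.hypot(p[0],p[1])
ctrl.move_ptp(340*u+[0,0,400],R)
q=np.array(sensors.read_state()["q"]); q[0]=0.5; q[5]=-0.64; ctrl.set_joints(q)
pa=np.radians(-26.6); px=np.array([np.cos(pa),np.sin(pa),0])
st=np.array([523.2,287,0])-px*(40+11+20)
ctrl.move_ptp(st+[0,0,120],Rz(-26.6)); ctrl.gripper_to(42)
ps=pose(); im,d=optics.grab_frame("wrist"); cv2.imwrite("pics/w1.png",im[:,:,::-1]); np.savez("pics/w1.npz",d=d,p=ps[0],R=ps[1])
print(ps[0],sensors.read_state()["t"],sensors.read_state()["grip_width"])
E
```

```text
[459.71051861 318.86977532 120.26792843] 5.6667 42.099378361787295
```

View pics/w1.png

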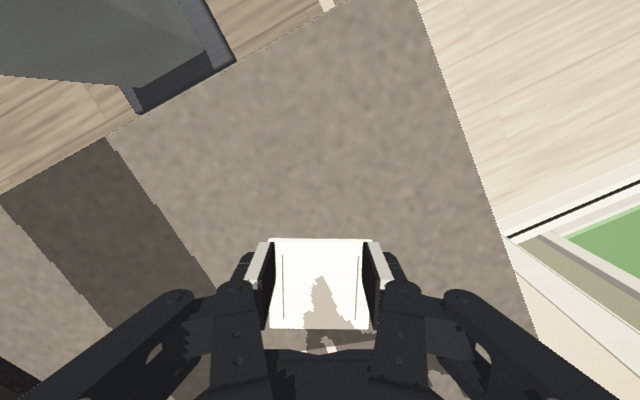

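The wrist view shows the panel's near edge along row 240, columns 268 to 372, centred between the fingers and parallel to them. I'll check it by ray casting, find the table by touch, then push.

Run:
```python
from h import *
w=np.load("pics/w1.npz"); E=ray("wrist",[(268,240),(372,240)],10,(w["p"],w["R"]))
print(E.round(1),E.mean(0).round(1),np.linalg.norm(E[0]-E[1]), "exp near edge",[487.4,304.9])
p,R=pose()
hit=ctrl.move_l([p[0],p[1],50],vel=150)
hit=ctrl.move_l([p[0],p[1],15],vel=25,threshold=3)
q,_=pose(); print(hit,q.round(2),sensors.read_state()["force"],sensors.read_state()["t"])
ctrl.move_l(q+[0,0,2],vel=30); print(pose()[0].round(2))
```

```text
[[469.3 272.4  10. ]
 [505.5 344.6  10. ]] [487.4 308.5  10. ] 80.82500727235725 exp near edge [487.4, 304.9]
True [459.51 318.75  23.32] [-0.73449648 -0.59188399  5.51317085] 7.2833
[459.63 318.77  25.3 ]
```

Run:
```python
from h import *
z=25.2
pa=np.radians(-26.6); px=np.array([np.cos(pa),np.sin(pa),0]); c=np.array([523.2,288,0])
ctrl.move_l(c-px*52+[0,0,z],vel=50)
print(ctrl.move_l(S(-82-51,2,z),Rz(SY),vel=40,threshold=12),toS(pose()[0]).round(1))
print(ctrl.move_l(S(-90,2,z),vel=60,threshold=12),toS(pose()[0]).round(1),np.round(sensors.read_state()["force"],1))
ps=pose(); im,d=optics.grab_frame("wrist"); cv2.imwrite("pics/w2.png",im[:,:,::-1])
im2,_=optics.grab_frame("scene"); cv2.imwrite("pics/s2.png",cv2.resize(im2[150:270,220:400,::-1],None,fx=3,fy=3))
cv2.imwrite("pics/w2s.png",np.vstack([cv2.imread("pics/s2.png"),cv2.resize(im[:,:,::-1],(540,338))])[:600])
print(sensors.read_state()["t"])
```

```text
False [[-133.2    2.    25.2]]
False [[-89.9   1.9  25.2]] [-0.3  1.3 -0. ]
9.575
```

View pics/w2s.png

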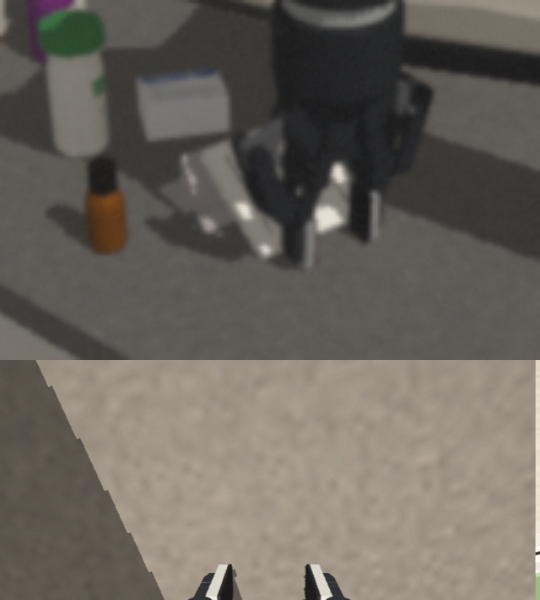

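The panel is riding up the stop in front of both fingers, so I'll continue to the toe.

Run:
```python
from h import *
z=25.2
for x in(-60,-50,-43):
    r=ctrl.move_l(S(x,2,z),vel=40,threshold=12);print(r,toS(pose()[0]).round(1),np.round(sensors.read_state()["force"],1))
    if r: break
ctrl.hold(0.3)
P=pose()[0]; ctrl.move_l(P-SX*60,vel=60); ctrl.move_l(P-SX*60+[0,0,150],vel=250)
ctrl.hold(0.2)
im2,d=optics.grab_frame("scene"); a=cv2.resize(im2[150:270,220:400,::-1],None,fx=3,fy=2.5)
im3,d3=optics.grab_frame("top"); np.save("pics/t3.npy",d3); b=cv2.resize(im3[150:250,230:380,::-1],(540,300))
cv2.imwrite("pics/s3.png",np.vstack([a,b]))
print(sensors.read_state()["t"])
```

```text
False [[-60.    2.   25.2]] [-0.  -0.9 -0.5]
False [[-49.5   2.1  25.3]] [-1.5 -0.5  0.2]
False [[-45.3   1.9  24.8]] [-5.6  1.7  4.1]
13.7417
```

View pics/s3.png

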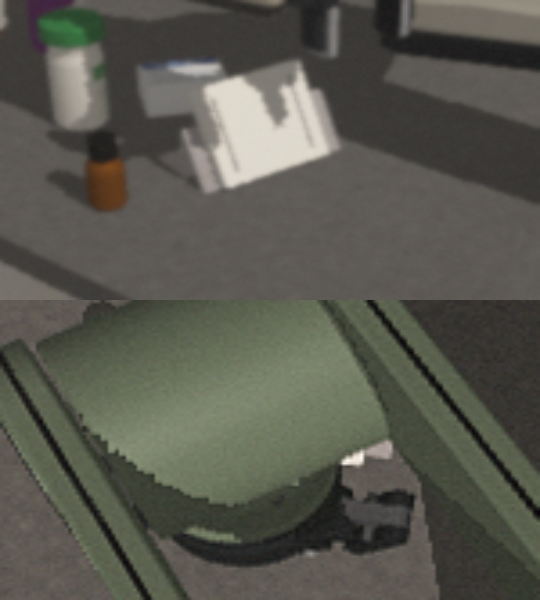

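The panel leans on the stop by itself, square and centred, with nothing touching it. Next I'll go behind it with the gripper closed and tip it over.

Run:
```python
from h import *
ctrl.gripper_to(0)
P=pose()[0]; ctrl.move_l([P[0],P[1],230],vel=250)
ctrl.move_l(S(46,2,230),vel=200)
print(ctrl.move_l(S(46,2,84),vel=150,threshold=8),toS(pose()[0]).round(1))
for x in(20,-5,-20,-32,-44):
    r=ctrl.move_l(S(x,2,84),vel=50,threshold=10);print(r,toS(pose()[0]).round(1),np.round(sensors.read_state()["force"],1))
    if r: break
ctrl.hold(0.3); ctrl.move_l(pose()[0]+[0,0,150],vel=250)
im2,d=optics.grab_frame("scene"); a=cv2.resize(im2[150:270,220:400,::-1],None,fx=3,fy=2.5); cv2.imwrite("pics/s4.png",a)
print(sensors.read_state()["t"])
```

```text
False [[46.9  2.6 85.6]]
False [[19.9  2.1 84.1]] [0.8 0.5 0. ]
False [[-5.1  2.1 84.1]] [0.1 0.5 0.6]
False [[-20.4   2.   84. ]] [ 0.6 -0.4 -0. ]
False [[-32.4   2.   83.9]] [-0.1  1.   0.2]
False [[-44.4   2.   83.9]] [ 0.3  0.4 -0.3]
20.2667
```

View pics/s4.png

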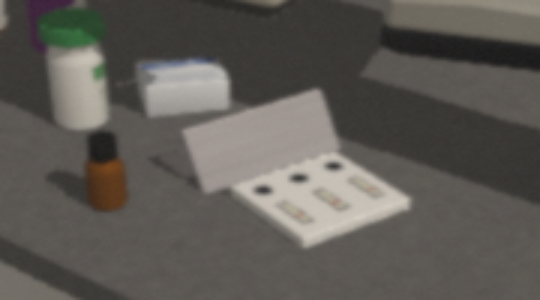

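The panel lies face up in front of the stop. I'll check its position and flatness before handing in.

Run:
```python
from h import *
P=pose()[0]; ctrl.move_l(P-SX*100+[0,0,60],vel=250)
im,d=optics.grab_frame("scene"); Q=pts3("scene",d); s=toS(Q.reshape(-1,3)).reshape(Q.shape)
m=(im.min(2)>130)&(abs(s[...,2]-9)<7)&(s[...,0]>-160)&(s[...,0]<0)&(abs(s[...,1])<100)
c=max(comps(m),key=lambda c:c[1][4])[0]; W=ray("scene",cv2.boxPoints(cv2.minAreaRect(np.argwhere(c)[:,::-1].astype(np.float32))),10)
e=s[c]; print(c.sum(),"S min/max",np.percentile(e,[2,50,98],axis=0).round(1),np.linalg.lstsq(np.c_[e[:,:2],np.ones(len(e))],e[:,2],rcond=None)[0].round(3))
print(sensors.read_state()["t"])
```

```text
1507 S min/max [[-119.3  -44.6    2.9]
 [ -73.4    4.3   10.1]
 [ -18.2   45.    14.7]] [-1.000e-03  0.000e+00  9.596e+00]
20.9333
```

```bash
python3 -c "
from plant import ctrl
print(ctrl.finish_job())"
```

```text
the job is handed in; nothing more can be done
None
```

The job is handed in after about 21 s: the panel leaned on the stop by itself, then was tipped over and now lies flat, face up, about 75 mm in front of the lip and within about 5 mm of the stop's middle, with the bottle, vial and carton still standing in place in the last pictures.

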